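Slide the steel blank into the drilling jig and latch it

TASK

Push the wide flat steel blank along the bench, kept flat, in under the low bridge of the drilling jig until its leading end rests squarely against the end stop, then push the aluminium latch bar fully round so that it lies across behind the blank's tail. Do it all by pushing with the fingers: do not lift, carry or tip the blank, and leave the other loose things on the bench where they are.

Things in the scene. Friction and masses are not known exactly. Their poses are not given: they have to be found in the camera images.
- jig: drilling jig, dark steel, fixed to the bench; all jig x, y, z below are in its frame. Origin on the bench under the bridge's middle; x = the way the blank goes in, z up. Bridge: x -20 to 20 mm, underside 14 mm and top 32 mm above the bench, brass drill bush on it to 44 mm. Legs 20 mm thick stand at y = +-36 to +-56 mm; the lane between them is bare bench. Blank home: centre at x -10, tail at x -70 mm.
- mouth (a point): middle of the jig's flared mouth, on the bench, at jig x = -57, y = 0 mm. Guides 12 mm high lead from about y = +-54 mm here in to the legs. On the -y side a 4 mm high, 16 mm wide arm at y = -58 mm carries the latch.
- stop (a point): middle of the end stop's face, on the bench, at jig x = 50, y = 0 mm. The stop is 14 mm high; 12 mm high rails join it to the bridge.
- plate: the blank: flat bright steel plate 120 x 60 x 10 mm with four small dark marks near its corners, 0.35 to 0.7 kg, loose in front of the jig's mouth, turned up to 0.4 rad and off to one side. Origin under its centre on the bench; x along its length (at the start roughly the jig's x), z up. It slides with a few newtons.
- latch (a joint): aluminium latch bar on an upright pivot beside the mouth; slight friction, stays where left. 0 = open, pointing back and outwards, along (-0.87, -0.5) in jig x, y; grows clockwise seen from above; at 2.09 rad, its end, the bar points along jig +y across the lane, 6 mm behind the tail of a blank that is home. Starts at 0 to 0.4 rad.
- latch_pivot (a point): the latch's pivot axis, at jig x = -84, y = -58 mm, 11 mm above the bench (half-way up the bar)
- latch_tip (a point): middle of the latch bar's free end, 64 mm from the pivot; the bar is 16 mm wide, its underside 5 mm and its top 17 mm above the bench
- wrench: open-ended wrench lying flat, origin at its underside (leave alone)
- screwdriver: screwdriver lying on the bench (leave alone)
- offcut: wood offcut 90 x 45 x 40 mm, origin under its centre (leave alone)
- jar: lidded glass jar, 66 mm across, 85 mm tall, origin under its centre (leave alone)
- strip: narrow flat steel strip 160 x 25 x 6 mm, NOT the blank, origin under its centre (leave alone)
- spool: aluminium round, 48 mm across, 45 mm tall, standing upright, origin under its centre (leave alone)
- cup: white plastic cup, 80 mm across the rim, 90 mm tall, origin under its centre (leave alone)
Not all that is in view belongs to the job. Leave any blue, orange or purple look-alike of the plate alone.

How it is judged (in metres and radians):
On the way, in this order (a step that is already met when the one before it is completed fails the run):
1. the blank lies flat under the bridge, its end against the stop (x of plate in the frame of jig between -0.0135 and -0.006 m and y of plate in the frame of jig between -0.009 and 0.009 m and angle between the x axis of plate and the x axis of jig, either way round below 0.06 rad and angle between plate's own z axis and vertical below 0.04 rad and height (world z) of plate below 0.004 m), for 0.2 s.
2. the latch bar is round behind the tail (value of joint latch above 1.92 rad), for 0.2 s.
At the end, for the whole second after the job is handed in: The blank lies flat and still under the bridge, straight within 0.06 rad and centred in the lane within 9 mm, its leading end within 3.5 mm of the end stop, and the latch is turned past 1.92 rad (all of step 1 and value of joint latch above 1.92 rad and linear speed of plate below 0.01 m/s); the robot touches nothing.
It fails at once if the blank is tipped (angle between plate's own z axis and vertical above 0.12 rad).
It fails at once if the blank is lifted (height (world z) of plate above 0.008 m).
It fails at once if another thing on the bench is moved more than 20 mm (distance of any of wrench, screwdriver, offcut, jar, strip, spool, cup from where it was at the start of the episode above 0.02 m).
It also fails if it takes over 72 s, if anything falls off the work surface, if the arm or the gripper's body presses on something with over 40 N, if the wrist force passes 120 N, or if a joint passes its speed limit or range.

ROBOT

A 6-joint arm with a two-finger parallel gripper is mounted at the origin on the work surface. World frame = base frame: x ahead of the robot, y to its left, z up, the work surface at z = 0. Lengths are in mm, angles in rad, forces in N, time in s.
With the tool pointing down it reaches from about 350 to 875 mm from the base axis. Payload 4.2 kg.
Tool frame: the origin (TCP) lies midway between the tips of the shut fingers; the grasp point (between the pads) lies 19 mm behind it; y points along the fingers, x is the direction in which the jaws open and shut, and the axes are right-handed (so a half turn about y gives the same grasp; the last joint's range is limited). The gripper opens to 85 mm and grips with 20 to 120 N. Pads are 22 mm wide; open, the fingers measure 114 mm over their backs; the gripper's body (76 mm by 85 mm) begins 54 mm behind the grasp point. The pads swing forward as they close: fully open they stand 13 mm farther back than shut.
Start: joints at [1.595, 0.385, 0.008, 0, -1.194, -0.259], TCP at [145.374, 607.837, 209.712] pointing down, gripper open.
Joint ranges: [-3.14, 3.14], [-1.21, 2.06], [-1.07, 1.41], [-3.16, 2.05], [-2.99, -0.16], [-3.1, 3.1]. Speed limits (rad/s): [2.79, 2.79, 3.14, 3.14, 3.14, 3.14].

INTERFACE

Orientations are given as a unit quaternion [x, y, z, w].
In Python, from bench import read_state, get_image, job_done gives the robot as it stands.
- The arm moves only by the tool play_rows, never from a script. Its argument "series" is a list of rows, each a list of 7 numbers: the shift along the tool's x, y, z in m, then the turn, a rotation vector about the tool's x, y, z in rad, then the finger opening in m, from 0 to 0.0854. In form: [[x, y, z, wx, wy, wz, claw], ...]. A call has 1 to 10 rows; each row shifts and turns the pose as measured when the row begins, along the tool's axes as they then stand; what a row does not reach is not made up. A row lasts 1/10 s, in which the tool goes at most 50 mm and 8.59 degrees, less where a joint would pass 70% of its speed; a pose out of reach is approached as far as the arm can. A call with a gripper value outside its range is refused whole. The fingers move at their own pace and stop on an object; the grip force is fixed at half the most. Time passes only in rows, so rows that do not move let the fingers close. It gives the time, the measured TCP pose, the force and the opening at its end, in the units of the state.
- read_state(): the state, without advancing time (a new reading comes with each control period).
- get_image(name): name is "scene" or "top"; returns a dict with "color" (480x640x3 uint8, red, green, blue), "intrinsics" (3x3 intrinsics, pixels), "origin" and "orientation" of the camera in the world. Camera axes: x right, y down, z forward; pixel columns grow to the right and rows downward; lengths in mm; the calibration is good to about 2 mm. A picture is of the moment at which its call begins. There is no depth.
- job_done(): hands the job in, once; it reports no verdict.
The state is a dict: "clock": time; "joints": joint angles; "joint_vel": joint speeds; "joint_efforts": joint torques, N m; "position": TCP position; "ee_rot": TCP orientation; "contact_force": force on the tool from outside, world axes, zero at the start; "wrist_torque": the same for the moment, N m; "gripper_width": finger opening in mm.
Only numpy, scipy, OpenCV 4.12 (cv2) and the standard library are available. Lean on these libraries where they do the work, as an engineer would, in place of code of your own. Each camera call takes 0.05 s, during which the arm holds its last target. There are 200 camera calls.

## Working session

There is one attempt and no reset: what is moved stays moved. The work goes in short steps, Python scripts to look and compute and a tool call to move; the robot and the scene stay as the last step left them, time stands still between calls to the robot, and variables do not carry over. Pictures are saved under pics/ and viewed, about 8 in all and at most 12, crops included, and the job is handed in when it is done.

Besides the shell and the picture viewer there is one more tool, called as a command line: name --pt "numbers of a row" for each row, then --argument value for the rest. play_rows: Moves the arm, as the interface text tells. Its arguments: {"type":"object","properties":{"series":{"type":"array","items":{"type":"array","items":{"type":"number"}}}},"required":["series"]}

```bash
mkdir -p pics; cat > h.py <<'E'
import numpy as np, cv2
from scipy.spatial.transform import Rotation as R
from bench import read_state, get_image, job_done
def ray(im,uv,z):
    K=np.array(im["intrinsics"]);o=np.array(im["origin"],float)
    q=np.array(im["orientation"]);M=R.from_quat(q).as_matrix() if q.size==4 else q
    uv=np.atleast_2d(np.array(uv,float));d=np.c_[uv,np.ones(len(uv))]@np.linalg.inv(K).T@M.T
    return o+d*((z-o[2])/d[:,2])[:,None]
def proj(im,P):
    K=np.array(im["intrinsics"]);o=np.array(im["origin"],float);M=R.from_quat(im["orientation"]).as_matrix()
    c=(np.atleast_2d(P)-o)@M@K.T
    return c[:,:2]/c[:,2:]
def save(im,n,box=None,s=1):
    c=im["color"][:,:,::-1]
    if box: c=c[box[1]:box[3],box[0]:box[2]]
    cv2.imwrite("pics/"+n,cv2.resize(c,None,fx=s,fy=s,interpolation=cv2.INTER_CUBIC))
E
python3 - <<'E'
from h import *
for n in("top","scene"):
    im=get_image(n);save(im,n+"0.png");print(n,im["intrinsics"],im["origin"],im["orientation"])
    np.save(n+"0.npy",im,allow_pickle=True)
print(read_state())
E
```

```text
top [[482.35625835   0.         316.58910279]
 [  0.         482.35625835 237.33060849]
 [  0.           0.           1.        ]] [ 290.33246072   20.96585167 1284.59849436] [ 0.71146683 -0.69690373  0.06701262 -0.06041069]
scene [[549.2604941    0.         318.97077303]
 [  0.         549.2604941  240.82545667]
 [  0.           0.           1.        ]] [1282.16780981 -305.872966    990.22379558] [ 0.77661517  0.52016837 -0.2006578  -0.29330905]
{'clock': 0.1, 'joints': array([ 1.59459287e+00,  3.85480237e-01,  6.74506851e-03, -4.24122839e-04,
       -1.19401363e+00, -2.58588959e-01]), 'joint_vel': array([ 0.00182306, -0.00279823,  0.00344499,  0.00175012,  0.00018234,
       -0.00143298]), 'joint_efforts': array([ 6.23698998e-04, -3.93317020e+01,  1.88930118e+01,  4.19797495e+00,
       -2.59114575e-03,  1.61173496e-06]), 'position': array([145.26507943, 607.29302468, 208.72547124]), 'ee_rot': array([ 0.43847749, -0.55468759,  0.55562408, -0.43742547]), 'contact_force': array([ 0.02491849,  0.07825056, -0.09793861]), 'wrist_torque': array([0.00722135, 0.01638264, 0.0255804 ]), 'gripper_width': 85.46542400686097}
```

View pics/top0.png

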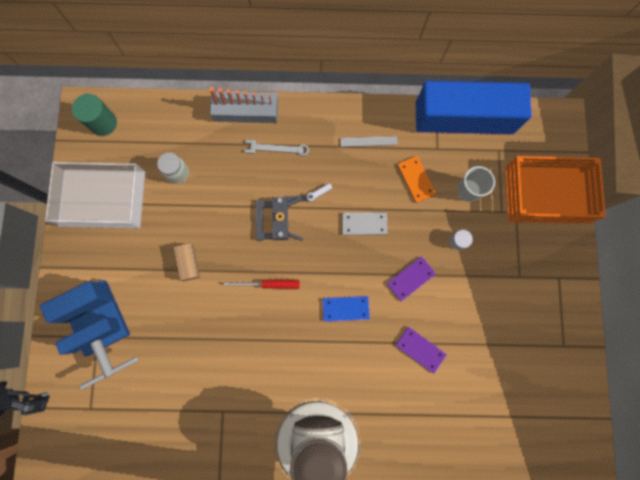

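View pics/scene0.png

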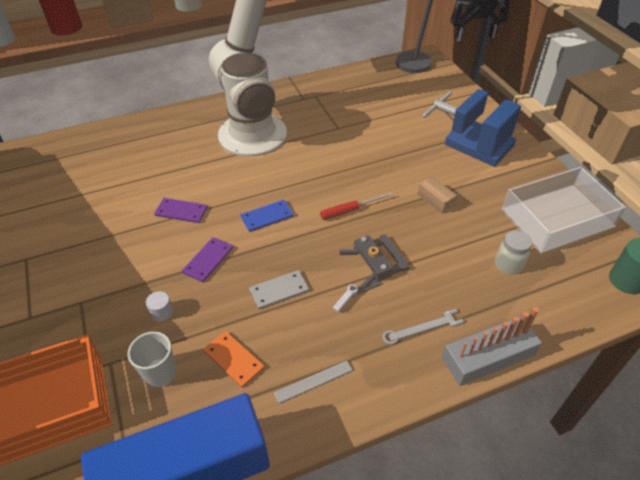

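The top view shows the blank at about (365,223) and the jig at about (280,217), with its stop to the left, so jig x is roughly world +y. The latch pivot is near (311,197) and its tip near (330,187). The scene view agrees: plate (279,289), jig (375,258).

```bash
python3 - <<'E'
from h import *
t=np.load("top0.npy",allow_pickle=True).item();s=np.load("scene0.npy",allow_pickle=True).item()
save(t,"topc.png",(240,170,400,260),5);save(s,"scenec.png",(240,220,420,320),4)
for im,box,n in((t,(335,205,395,242),"top"),(s,(240,262,318,312),"scene")):
    c=im["color"][box[1]:box[3],box[0]:box[2]]
    hsv=cv2.cvtColor(c,cv2.COLOR_RGB2HSV);m=((hsv[...,1]<60)&(hsv[...,2]>90)).astype(np.uint8)
    m=cv2.morphologyEx(m,cv2.MORPH_CLOSE,np.ones((5,5)))
    k=max(cv2.findContours(m,0,1)[0],key=cv2.contourArea)[:,0]+np.array(box[:2])
    P=ray(im,k,10 if n=="top" else 10)[:,:2].astype(np.float32)
    print(n,cv2.minAreaRect(P))
# bush: orange/brass
for im,box,n in((t,(270,205,290,228),"top"),(s,(355,235,400,270),"scene")):
    c=im["color"][box[1]:box[3],box[0]:box[2]];hsv=cv2.cvtColor(c,cv2.COLOR_RGB2HSV)
    m=(hsv[...,1]>150)&(hsv[...,2]>120);v,u=np.nonzero(m);print(n,len(u),u.mean()+box[0],v.mean()+box[1],ray(im,[u.mean()+box[0],v.mean()+box[1]],44))
E
```

```text
top ((565.3045654296875, -117.021484375), (60.824501037597656, 121.5910873413086), 1.2482023239135742)
scene ((569.9219970703125, -118.20317077636719), (64.93289947509766, 121.22209167480469), 1.8722424507141113)
top 26 279.15384615384613 216.84615384615384 [[569.44169204 111.19313016  44.        ]]
scene 0 nan nan [[nan nan nan]]<stdin>:14: RuntimeWarning: Mean of empty slice.
  ret = ret.dtype.type(ret / rcount)
```

View pics/topc.png

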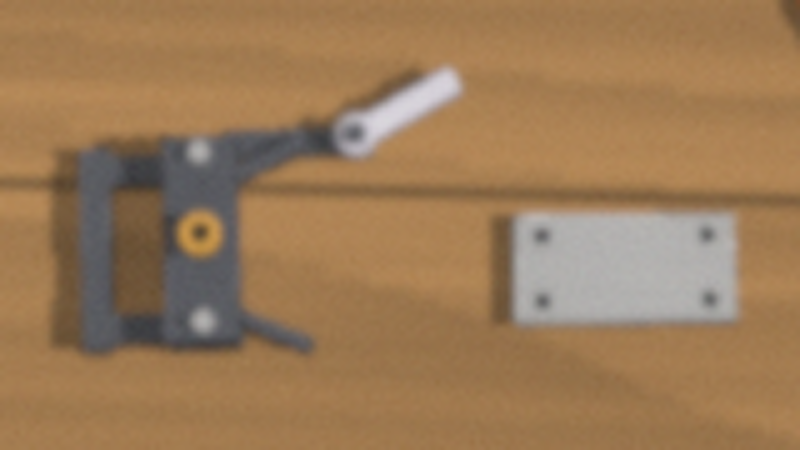

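View pics/scenec.png

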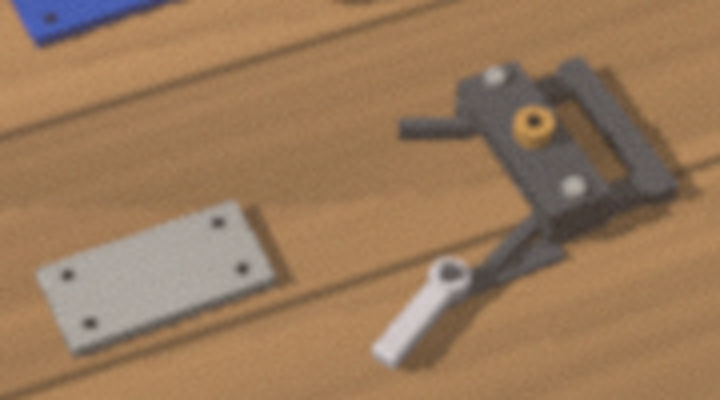

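The zoomed top crop shows the bush at (200,233), bolt heads at (199,151) and (204,320), the stop face at about x=113 from y=150 to 350, the pivot at (353,133) and the latch tip at (455,80). The scene crop shows the bush at (534,124), bolts at (494,76) and (573,186), and the pivot at (452,270).

```bash
python3 - <<'E'
from h import *
t=np.load("top0.npy",allow_pickle=True).item();s=np.load("scene0.npy",allow_pickle=True).item()
T=lambda x,y:((x+.5)/5+239.5,(y+.5)/5+169.5); S=lambda x,y:((x+.5)/4+239.5,(y+.5)/4+219.5)
for n,im,pts in(("top",t,[(T(200,233),44),(T(199,151),36),(T(204,320),36),(T(353,133),17),(T(456,80),17),(T(113,152),14),(T(116,348),14),(T(312,346),12),(T(240,140),32),(T(240,348),32)]),("scene",s,[(S(534,124),44),(S(494,74),36),(S(573,184),36),(S(452,270),17),(S(385,356),17)])):
    print(n);[print(np.round(ray(im,p,z)[0],1)) for p,z in pts]
for n,im,f,tm in(("top",t,T,[(541,235),(707,234),(543,300),(709,299)]),("scene",s,S,[(67,274),(218,222),(90,323),(242,268)])):
    P=ray(im,[f(*p) for p in tm],10)[:,:2];print(n,"marks",P.round(1).tolist(),P.mean(0))
E
```

```text
top
[571.2 110.1  44. ]
[617.8 112.7  36. ]
[526.1 107.   36. ]
[634.7  30.9  17. ]
[665.8 -24.5  17. ]
[622.  160.9  14. ]
[514.1 155.   14. ]
[517.8  50.3  12. ]
[625.4  91.2  32. ]
[512.3  87.8  32. ]
scene
[575.9 108.7  44. ]
[526.4 107.6  36. ]
[618. 113.  36.]
[633.9  32.4  17. ]
[672.2 -24.4  17. ]
top marks [[581.9, -72.1], [584.5, -162.2], [546.0, -73.5], [548.5, -163.1]] [ 565.22288605 -117.71334533]
scene marks [[550.0, -163.6], [547.8, -73.4], [586.4, -162.3], [583.3, -72.4]] [ 566.86461393 -117.93304729]
```

```bash
cat >> h.py <<'E'
O=np.array([572.3,110.0]);YAW=np.pi/2+0.06
EX=np.array([np.cos(YAW),np.sin(YAW)]);EY=np.array([-EX[1],EX[0]])
def w2j(p): d=np.array(p[:2])-O;return np.array([d@EX,d@EY])
def j2w(x,y,z): p=O+x*EX+y*EY;return np.array([*p,z])
def rest(x,y,z,xa=None):
    """delta to jig target; xa = angle of tool x in jig frame; straight-down"""
    s=read_state();M=R.from_quat(s["ee_rot"]).as_matrix()
    print("t",s["clock"],"jig",w2j(s["position"]).round(1),"z",round(s["position"][2],1),"w",round(s["gripper_width"],1),"F",s["contact_force"].round(1))
    print("axes in jig: x",*[np.round([a[:2]@EX,a[:2]@EY,a[2]],3) for a in M.T])
    d=M.T@(j2w(x,y,z)-s["position"])/1000
    print("tool shift m",d.round(4),"world",(j2w(x,y,z)-s["position"]).round(1))
    if xa is not None:
        a=np.array([*(np.cos(xa)*EX+np.sin(xa)*EY),0]);b=np.array([0,0,-1.]);T=np.c_[a,b,np.cross(a,b)]
        print("rotvec",R.from_matrix(M.T@T).as_rotvec().round(4),"shift in final axes",(T.T@(j2w(x,y,z)-s["position"])/1000).round(4))
E
python3 - <<'E'
from h import *
print(w2j([566,-117.8]))
for a in (0,np.pi/2,np.pi,-np.pi/2): rest(-227,75,60,a)
E
```

```text
[-227.01230976   19.94846408]
t 0.1 jig [522.  396.4] z 208.7 w 85.5 F [ 0.   0.1 -0.1]
axes in jig: x [-0.957  0.291  0.002] [-0.002  0.    -1.   ] [-0.291 -0.957  0.   ]
tool shift m [0.6229 0.15   0.5253] world [ 365.8 -728.4 -148.7]
rotvec [-2.9000e-03  2.8466e+00  3.0000e-04] shift in final axes [-0.749   0.1487 -0.3214]
t 0.1 jig [522.  396.4] z 208.7 w 85.5 F [ 0.   0.1 -0.1]
axes in jig: x [-0.957  0.291  0.002] [-0.002  0.    -1.   ] [-0.291 -0.957  0.   ]
tool shift m [0.6229 0.15   0.5253] world [ 365.8 -728.4 -148.7]
rotvec [-0.0014  1.2758  0.0016] shift in final axes [-0.3214  0.1487  0.749 ]
t 0.1 jig [522.  396.4] z 208.7 w 85.5 F [ 0.   0.1 -0.1]
axes in jig: x [-0.957  0.291  0.002] [-0.002  0.    -1.   ] [-0.291 -0.957  0.   ]
tool shift m [0.6229 0.15   0.5253] world [ 365.8 -728.4 -148.7]
rotvec [ 2.000e-04 -2.949e-01  2.000e-03] shift in final axes [0.749  0.1487 0.3214]
t 0.1 jig [522.  396.4] z 208.7 w 85.5 F [ 0.   0.1 -0.1]
axes in jig: x [-0.957  0.291  0.002] [-0.002  0.    -1.   ] [-0.291 -0.957  0.   ]
tool shift m [0.6229 0.15   0.5253] world [ 365.8 -728.4 -148.7]
rotvec [ 1.8000e-03 -1.8657e+00  1.5000e-03] shift in final axes [ 0.3214  0.1487 -0.749 ]
```

play_rows --pt "0.02 0 0.01 0 -0.148 0 0.05" --pt "0.02 0 0.01 0 -0.147 0 0.05" --pt "0.045 0 0.02 0 0 0 0.05" --pt "0.045 0 0.02 0 0 0 0.05" --pt "0.045 0 0.02 0 0 0 0.05" --pt "0.045 0 0.02 0 0 0 0.05" --pt "0.045 0 0.02 0 0 0 0.05" --pt "0.045 0 0.02 0 0 0 0.05" --pt "0.045 0 0.02 0 0 0 0.05" --pt "0.045 0 0.02 0 0 0 0.05"

```text
clock: 1.1
position: [343.2, 211.1, 205.2]
ee_rot: [0.523, -0.477, 0.481, -0.517]
contact_force: [1.2, -0.2, 0.6]
gripper_width: 50.2
```

```bash
python3 -c "
from h import *
rest(-227,75,60,np.pi);print(read_state()['joints'].round(2))"
```

```text
t 1.1 jig [114.6 222.7] z 205.2 w 50.2 F [ 1.2 -0.2  0.6]
axes in jig: x [-1.    -0.021  0.009] [-0.01   0.003 -1.   ] [ 0.021 -1.    -0.003]
tool shift m [0.3433 0.1481 0.1407] world [ 167.9 -332.1 -145.2]
rotvec [0.0027 0.0215 0.0095] shift in final axes [0.3416 0.1452 0.1477]
[ 0.96  0.   -0.5   0.   -1.08  0.69]
```

play_rows --pt "0.043 0 0.018 0 0.02 0 0.05" --pt "0.043 0 0.018 0 0 0.005 0.05" --pt "0.043 0 0.018 0 0 0 0.05" --pt "0.043 0.01 0.018 0 0 0 0.05" --pt "0.043 0.02 0.018 0 0 0 0.05" --pt "0.043 0.02 0.018 0 0 0 0.05" --pt "0.043 0.02 0.018 0 0 0 0.05" --pt "0.04 0.02 0.012 0 0 0 0.05" --pt "0.02 0.02 0.006 0 0 0 0.05" --pt "0 0.02 0 0 0 0 0.05"

```text
clock: 2.1
position: [514.2, -154.8, 76.9]
ee_rot: [-0.512, 0.484, -0.488, 0.515]
contact_force: [-1.2, -0.1, -0.3]
gripper_width: 49.9
```

```bash
python3 -c "
from h import *
rest(-227,72,2,np.pi);print(read_state()['joints'].round(2))"
```

```text
t 2.1 jig [-260.8   73.9] z 76.9 w 49.9 F [-1.2 -0.1 -0.3]
axes in jig: x [-1.     0.005  0.002] [-0.002 -0.007 -1.   ] [-0.005 -1.     0.007]
tool shift m [-0.034   0.0749  0.0012] world [ -0.2  33.9 -74.9]
rotvec [-0.0072 -0.0047  0.0016] shift in final axes [-0.0338  0.0749  0.0019]
[ 0.01  0.37 -0.39  0.   -0.8   1.61]
```

play_rows --pt "-0.02 0 0.0 -0.007 -0.005 0 0.05" --pt "-0.014 0.015 0 0 0 0 0.05" --pt "0 0.02 0 0 0 0 0.05" --pt "0 0.02 0 0 0 0 0.05" --pt "0 0.01 0 0 0 0 0.05" --pt "0 0.004 0 0 0 0 0.05" --pt "0 0 0 0 0 0 0.05"

```text
clock: 2.8
position: [508.2, -122.1, -0.2]
ee_rot: [0.517, -0.489, 0.484, -0.51]
contact_force: [-0.7, -0.5, -0.5]
gripper_width: 50.3
```

```bash
python3 -c "
from h import *
rest(-227,42,2,np.pi);im=get_image('top');save(im,'t2.png',(240,170,400,260),5)"
```

```text
t 2.8 jig [-227.8   77.9] z -0.2 w 50.3 F [-0.7 -0.5 -0.5]
axes in jig: x [-1.     0.005  0.001] [-0.001  0.011 -1.   ] [-0.005 -1.    -0.011]
tool shift m [-0.001  -0.0026  0.0358] world [35.8  3.   2.2]
rotvec [ 0.0114 -0.0053  0.001 ] shift in final axes [-0.0008 -0.0022  0.0359]
```

play_rows --pt "0 -0.002 0.006 0.008 -0.004 0 0.05" --pt "0 0 0.006 0 0 0 0.05" --pt "0 0 0.004 0 0 0 0.05" --pt "0 0 0.004 0 0 0 0.05" --pt "0 0 0.004 0 0 0 0.05" --pt "0 0 0.004 0 0 0 0.05" --pt "0 0 0.004 0 0 0 0.05"

```text
clock: 3.55
position: [545.8, -120.2, 5.7]
ee_rot: [-0.514, 0.483, -0.487, 0.516]
contact_force: [-0.3, -0.3, -0.3]
gripper_width: 49.7
```

```bash
python3 -c "
from h import *
rest(-227,42,2,np.pi);im=get_image('top');save(im,'t3.png',(320,190,420,265),6)"
```

```text
t 3.55 jig [-228.2   40.3] z 5.7 w 49.7 F [-0.3 -0.3 -0.3]
axes in jig: x [-1.     0.001  0.001] [-0.001 -0.005 -1.   ] [-0.001 -1.     0.005]
tool shift m [-0.0012  0.0037 -0.0018] world [-1.8  1.1 -3.7]
rotvec [-0.0053 -0.0007  0.0013] shift in final axes [-0.0012  0.0037 -0.0017]
```

View pics/t3.png

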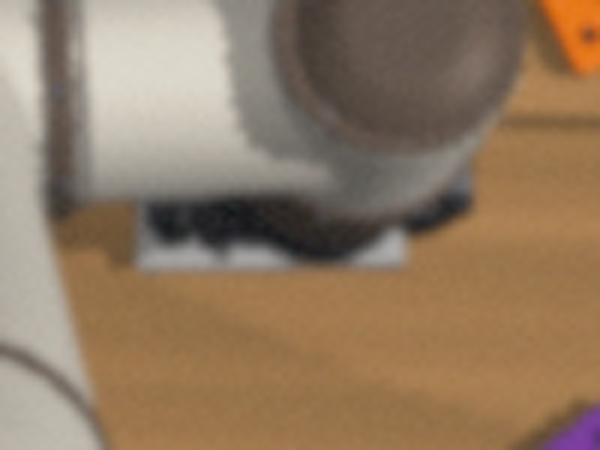

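The crop shows the blank's near edge still at its original row (about 234.5), with the fingers over it. They climbed during the move and the blank did not shift, so I'll check from the scene camera.

```bash
python3 -c "
from h import *
im=get_image('scene');save(im,'s3.png',(200,200,400,340),4)
for i in range(3): s=read_state();print(s['clock'],s['position'],s['contact_force']);get_image('top')"
```

```text
3.65 [ 546.14674753 -120.2140057     5.72107048] [-0.32884     0.09956973  0.42323693]
3.7 [ 545.55352859 -120.22503475    5.57344484] [ 0.91658194 -0.06343133 -1.28480837]
3.75 [ 545.24375808 -120.23835199    5.55519787] [-0.42057195 -0.02693244  0.10194401]
```

View pics/s3.png

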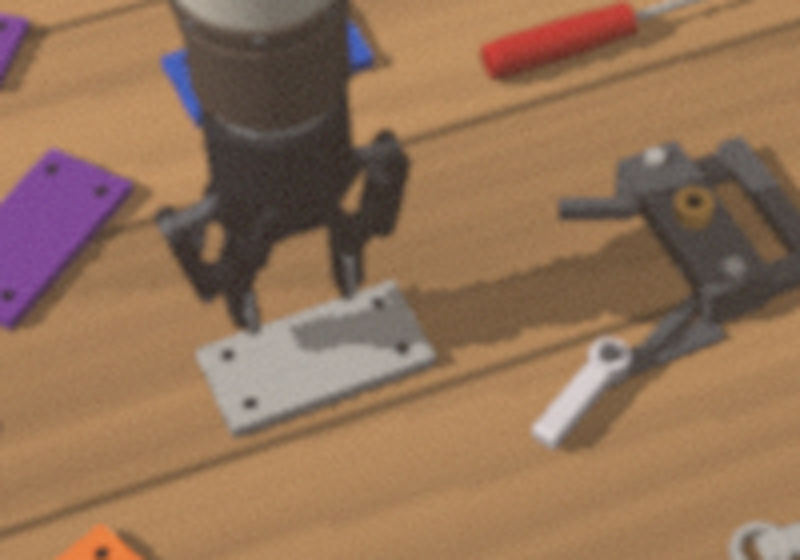

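```bash
python3 -c "
from h import *
im=get_image('scene')
for y in (30,40,50):
  for x in (-258,-198):
    for z in (0,10): print(x,y,z,((proj(im,j2w(x,y,z))[0]-200)*4).round())
s=read_state();print(s['position'],proj(im,s['position'])*4-800)"
```

```text
-258 30 0 [256. 366.]
-258 30 10 [254. 355.]
-198 30 0 [355. 328.]
-198 30 10 [354. 317.]
-258 40 0 [249. 353.]
-258 40 10 [248. 342.]
-198 40 0 [348. 316.]
-198 40 10 [347. 305.]
-258 50 0 [243. 340.]
-258 50 10 [241. 329.]
-198 50 0 [341. 303.]
-198 50 10 [340. 292.]
[ 545.04929996 -120.26626211    5.59865186] [[297.05824786 326.96407704]]
```

play_rows --pt "0 -0.002 -0.015 0 0 0 0.05" --pt "0 0 -0.015 0 0 0 0.05" --pt "0 0 -0.003 0 0 0 0.05" --pt "0 0.004 0 0 0 0 0.05" --pt "0 0.003 0 0 0 0 0.05" --pt "0 0 0 0 0 0 0.05"

```text
clock: 4.45
position: [512.3, -122.3, 0.1]
ee_rot: [-0.514, 0.483, -0.487, 0.516]
contact_force: [-0.1, -0.3, -0.1]
gripper_width: 50.2
```

```bash
python3 -c "
from h import *
rest(-227,72,0,np.pi)
im=get_image('scene');save(im,'s4.png',(220,230,320,305),8)"
```

```text
t 4.45 jig [-228.3   73.8] z 0.1 w 50.2 F [-0.1 -0.3 -0.1]
axes in jig: x [-1.     0.     0.002] [-0.002 -0.006 -1.   ] [-0.    -1.     0.006]
tool shift m [-0.0013  0.0001  0.0018] world [ 1.8  1.4 -0.1]
rotvec [-0.0062 -0.0002  0.0016] shift in final axes [-0.0013  0.0001  0.0018]
```

View pics/s4.png

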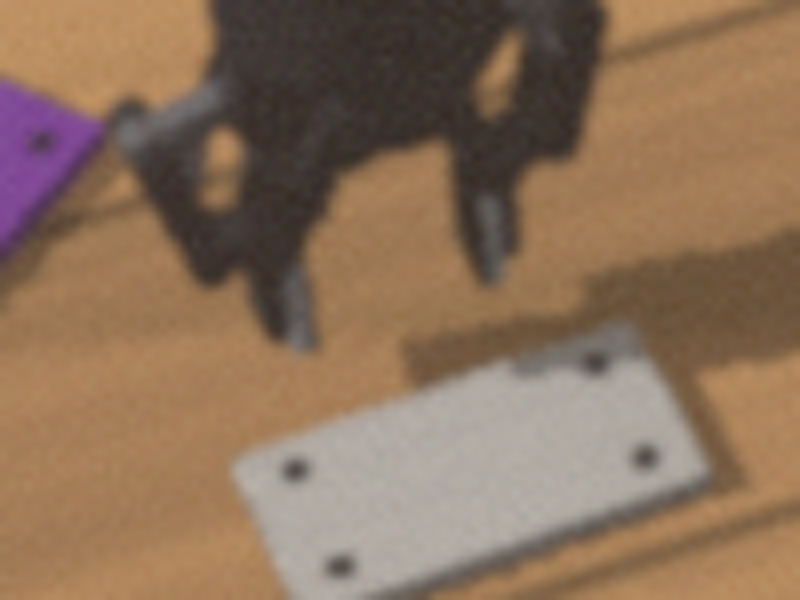

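The pad tips are at (300,350) and (493,283) in this crop, clear of the bench. The blank has not moved.

```bash
python3 -c "
from h import *
im=get_image('scene')
for y in (63,74):
  for x in (-253,-203):
    for z in (0,10,20): print(x,y,z,((proj(im,j2w(x,y,z))[0]-[220,230])*8).round())"
```

```text
-253 63 0 [325. 401.]
-253 63 10 [322. 379.]
-253 63 20 [319. 357.]
-203 63 0 [487. 340.]
-203 63 10 [485. 318.]
-203 63 20 [483. 296.]
-253 74 0 [311. 373.]
-253 74 10 [308. 352.]
-253 74 20 [304. 330.]
-203 74 0 [472. 313.]
-203 74 10 [470. 291.]
-203 74 20 [468. 269.]
```

play_rows --pt "0 0.003 0 0 0 0 0.04" --pt "0 0.003 0 0 0 0 0.04" --pt "0 0 0 0 0 0 0.04"

```text
clock: 4.85
position: [513.2, -122.2, -6.3]
ee_rot: [-0.513, 0.483, -0.487, 0.516]
contact_force: [-0.6, 0.6, -0.0]
gripper_width: 39.9
```

play_rows --pt "0 0.003 0 0 0 0 0.04" --pt "0 0 0 0 0 0 0.04"

```text
clock: 5.05
position: [513.3, -122.3, -9.7]
ee_rot: [-0.513, 0.483, -0.487, 0.516]
contact_force: [0.6, 0.2, 0.2]
gripper_width: 40.1
```

play_rows --pt "0 0.002 0 0 0 0 0.04" --pt "0 0 0 0 0 0 0.04"

```text
clock: 5.25
position: [513.3, -122.2, -11.9]
ee_rot: [-0.513, 0.483, -0.487, 0.516]
contact_force: [-0.1, 0.4, -0.2]
gripper_width: 40.4
```

play_rows --pt "0 0.002 0 0 0 0 0.04" --pt "0 0 0 0 0 0 0.04"

```text
clock: 5.45
position: [513.3, -122.2, -14.0]
ee_rot: [-0.513, 0.483, -0.487, 0.516]
contact_force: [0.1, 0.4, 0.5]
gripper_width: 40.0
```

play_rows --pt "0 0.002 0 0 0 0 0.04" --pt "0 0 0 0 0 0 0.04"

```text
clock: 5.65
position: [513.4, -122.3, -16.1]
ee_rot: [-0.513, 0.483, -0.487, 0.516]
contact_force: [-0.4, -0.4, 0.2]
gripper_width: 39.9
```

```bash
python3 -c "
from h import *
rest(-227,72,0,np.pi)
im=get_image('scene');save(im,'s5.png',(220,230,320,305),8)
for y in (62,73):
  for x in (-248,-208):
    for z in (0,10,20): print(x,y,z,((proj(im,j2w(x,y,z))[0]-[220,230])*8).round())"
```

```text
t 5.65 jig [-228.3   72.7] z -16.1 w 39.9 F [-0.4 -0.4  0.2]
axes in jig: x [-1.     0.     0.002] [-0.002 -0.007 -1.   ] [ 0.    -1.     0.007]
tool shift m [-0.0013 -0.0161  0.0008] world [ 0.6  1.3 16.1]
rotvec [-0.007   0.      0.0017] shift in final axes [-0.0013 -0.0161  0.0007]
-248 62 0 [343. 397.]
-248 62 10 [340. 376.]
-248 62 20 [337. 354.]
-208 62 0 [473. 349.]
-208 62 10 [470. 327.]
-208 62 20 [468. 305.]
-248 73 0 [328. 370.]
-248 73 10 [325. 348.]
-248 73 20 [322. 326.]
-208 73 0 [458. 322.]
-208 73 10 [455. 300.]
-208 73 20 [453. 278.]
```

View pics/s5.png

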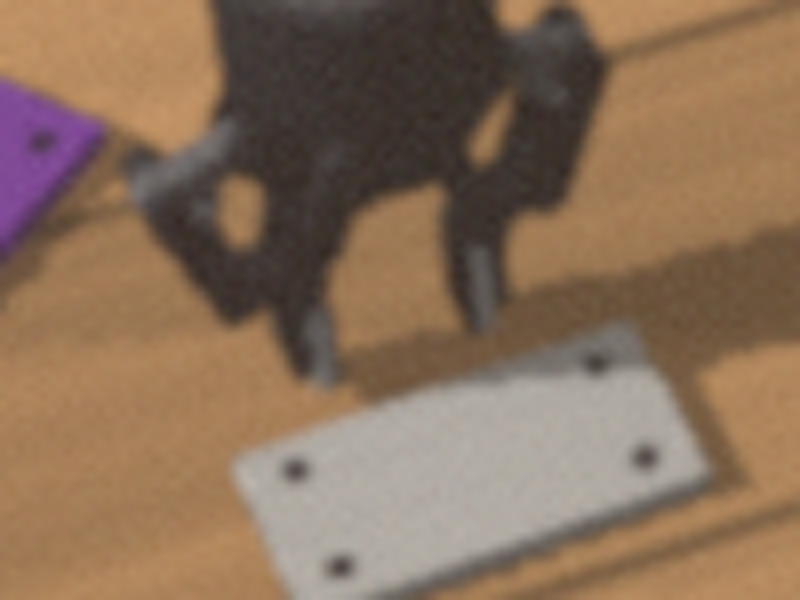

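The tips are at (320,382) and (485,328), still about 6–8 mm above the bench, though the reported TCP z is -16. The reported z is biased low, so I'll find the bench by contact.

play_rows --pt "0 0.002 0 0 0 0 0.04" --pt "0 0 0 0 0 0 0.04"

```text
clock: 5.9
position: [513.7, -122.3, -18.0]
ee_rot: [-0.513, 0.482, -0.487, 0.516]
contact_force: [1.1, -0.3, 0.1]
gripper_width: 39.9
```

play_rows --pt "0 0.002 0 0 0 0 0.04" --pt "0 0 0 0 0 0 0.04"

```text
clock: 6.1
position: [513.7, -122.3, -20.2]
ee_rot: [-0.513, 0.482, -0.487, 0.516]
contact_force: [0.3, 0.2, -0.2]
gripper_width: 39.6
```

play_rows --pt "0 0.0015 0 0 0 0 0.04" --pt "0 0 0 0 0 0 0.04"

```text
clock: 6.3
position: [513.7, -122.3, -21.9]
ee_rot: [-0.513, 0.482, -0.487, 0.516]
contact_force: [-0.5, -0.0, 0.1]
gripper_width: 39.9
```

play_rows --pt "0 0.0015 0 0 0 0 0.04" --pt "0 0 0 0 0 0 0.04"

```text
clock: 6.5
position: [514.2, -122.3, -22.9]
ee_rot: [-0.513, 0.482, -0.487, 0.517]
contact_force: [1.4, 0.3, 1.5]
gripper_width: 40.0
```

play_rows --pt "0 0.0015 0 0 0 0 0.04" --pt "0 0 0 0 0 0 0.04"

```text
clock: 6.7
position: [514.5, -122.2, -22.6]
ee_rot: [-0.513, 0.482, -0.487, 0.517]
contact_force: [0.4, -0.5, -0.3]
gripper_width: 40.3
```

play_rows --pt "0 -0.004 0 0 0 0 0.04" --pt "0 0 0.006 0 0 0 0.04" --pt "0 0 0.006 0 0 0 0.04" --pt "0 0 0.004 0 0 0 0.04" --pt "0 0 0.004 0 0 0 0.04" --pt "0 0 0 0 0 0 0.04"

```text
clock: 7.3
position: [530.6, -121.5, -19.6]
ee_rot: [0.516, -0.485, 0.485, -0.513]
contact_force: [-0.2, 0.4, -0.7]
gripper_width: 40.3
```

```bash
cat >> h.py <<'E'
def plate():
    im=get_image("scene");c=im["color"];hsv=cv2.cvtColor(c,cv2.COLOR_RGB2HSV)
    m=((hsv[...,1]<50)&(hsv[...,2]>110)).astype(np.uint8);m[:200]=0;m[:,:200]=0;m[330:]=0;m[:,420:]=0
    m=cv2.morphologyEx(cv2.morphologyEx(m,cv2.MORPH_CLOSE,np.ones((3,3))),cv2.MORPH_OPEN,np.ones((4,4)))
    for k in cv2.findContours(m,0,1)[0]:
        if cv2.contourArea(k)<60: continue
        P=np.array([w2j(p) for p in ray(im,k[:,0],10)],np.float32);print("blob",np.round(cv2.boundingRect(k),0),[np.round(v,1) for v in cv2.minAreaRect(P)])
E
python3 -c "
from h import *
rest(-227,41,-18.5,np.pi);plate()"
```

```text
t 7.3 jig [-228.6   55.5] z -19.6 w 40.3 F [-0.2  0.4 -0.7]
axes in jig: x [-1.     0.     0.002] [-0.002  0.003 -1.   ] [-0.    -1.    -0.003]
tool shift m [-0.0016 -0.0012  0.0145] world [14.4  2.5  1.1]
rotvec [ 0.0029 -0.0003  0.0019] shift in final axes [-0.0016 -0.0011  0.0145]
blob [335 286  24  26] [array([-105.1,  -74.4]), array([79.6, 23.2]), np.float64(32.1)]
blob [252 276  58  35] [array([-226.3,    6.9]), array([ 65. , 121.4]), np.float64(88.2)]
blob [243 201  39  13] [array([-167.1,  271.5]), array([43. , 97.8]), np.float64(63.9)]
```

play_rows --pt "0 0 0.004 0 0 0 0.04" --pt "0 0 0.004 0 0 0 0.04" --pt "0 0 0.002 0 0 0 0.04" --pt "0 0 0 0 0 0 0.04"

```text
clock: 7.75
position: [537.1, -121.2, -20.4]
ee_rot: [0.518, -0.488, 0.483, -0.511]
contact_force: [-4.0, -0.4, 2.9]
gripper_width: 40.2
```

```bash
python3 -c "
from h import *
rest(-227,44,-18.5,np.pi);plate()"
```

```text
t 7.75 jig [-228.6   49. ] z -20.4 w 40.2 F [-4.  -0.4  2.9]
axes in jig: x [-1.     0.001  0.001] [-0.001  0.011 -1.   ] [-0.001 -1.    -0.011]
tool shift m [-0.0016 -0.0019  0.005 ] world [4.9 1.9 1.9]
rotvec [ 0.0115 -0.0013  0.0014] shift in final axes [-0.0016 -0.0019  0.005 ]
blob [335 286  23  26] [array([-105.1,  -74.4]), array([79.6, 23.2]), np.float64(32.1)]
blob [253 277  59  36] [array([-226.1,    1.8]), array([ 64.3, 120.8]), np.float64(89.5)]
blob [244 201  40  16] [array([-165.7,  265. ]), array([ 53.4, 100.8]), np.float64(63.9)]
```

play_rows --pt "0 -0.001 0.004 0.008 0 0 0.04" --pt "0 -0.001 0.003 0 0 0 0.04" --pt "0 0 0 0 0 0 0.04"

```text
clock: 8.1
position: [546.5, -120.4, -18.8]
ee_rot: [-0.514, 0.484, -0.486, 0.515]
contact_force: [-1.3, -0.6, 1.0]
gripper_width: 40.0
```

```bash
python3 -c "
from h import *
rest(-227,44,-18.5,np.pi);plate()"
```

```text
t 8.1 jig [-228.5   39.6] z -18.8 w 40.0 F [-1.3 -0.6  1. ]
axes in jig: x [-1.     0.001  0.001] [-0.001 -0.001 -1.   ] [-0.001 -1.     0.001]
tool shift m [-0.0015 -0.0003 -0.0044] world [-4.5  1.2  0.3]
rotvec [-0.0014 -0.0012  0.0013] shift in final axes [-0.0015 -0.0003 -0.0044]
blob [335 286  23  26] [array([-105.1,  -74.4]), array([79.6, 23.2]), np.float64(32.1)]
blob [255 281  59  35] [array([-225.9,   -8.8]), array([ 64.1, 122.3]), np.float64(87.5)]
blob [244 201  41  18] [array([-165.9,  261.3]), array([ 60.3, 103.7]), np.float64(63.9)]
```

play_rows --pt "0 0 -0.015 0 0 0 0.03" --pt "0 -0.02 -0.02 0 0 0 0.03" --pt "0 -0.04 -0.01 0 0 0 0.03" --pt "0 -0.04 0 0 0.14 0 0.03" --pt "0 -0.02 0 0 0.145 0 0.03" --pt "0 0 0 0 0.145 0 0.03" --pt "0 0 0 0 0.145 0 0.03" --pt "0 0 0 0 0.145 0 0.03" --pt "0 0 0 0 0.145 0 0.03" --pt "0 0 0 0 0.145 0 0.03"

```text
clock: 9.15
position: [516.9, -121.8, 113.3]
ee_rot: [0.19, -0.672, 0.682, -0.22]
contact_force: [0.2, 1.0, -0.1]
gripper_width: 30.3
```

play_rows --pt "0 0 0 0 0.145 0 0.03" --pt "0 0 0 0 0.145 0 0.03" --pt "0 0 0 0 0.145 0 0.03" --pt "0 0 0 0 0.145 0 0.03"

```text
clock: 9.55
position: [523.9, -121.2, 116.6]
ee_rot: [-0.026, -0.706, 0.707, -0.017]
contact_force: [-0.3, -0.2, -0.1]
gripper_width: 29.9
```

```bash
python3 -c "
from h import *
rest(-330,-3,40,np.pi/2);plate();print(read_state()['joints'].round(2))"
```

```text
t 9.55 jig [-227.8   62.2] z 116.6 w 29.9 F [-0.3 -0.2 -0.1]
axes in jig: x [ 0.072  0.996 -0.061] [-0.005 -0.06  -0.998] [-0.997  0.072  0.001]
tool shift m [-0.0676  0.0809  0.0972] world [ 71.2 -98.1 -76.6]
rotvec [-0.0029 -0.0718 -0.0606] shift in final axes [-0.0652  0.0766  0.1022]
blob [335 286  24  26] [array([-105.1,  -74.4]), array([79.6, 23.2]), np.float64(32.1)]
blob [255 279  59  37] [array([-226.3,   -9.1]), array([ 62.6, 121.4]), np.float64(90.0)]
[ 0.08  0.3  -0.39  0.01 -0.83 -0.1 ]
```

play_rows --pt "-0.02 0 0.03 0 -0.07 -0.06 0.03" --pt "-0.025 0 0.04 0 0 0 0.03" --pt "-0.02 0.01 0.03 0 0 0 0.03" --pt "0 0.03 0 0 0 0 0.03" --pt "0 0.02 0 0 0 0 0.03" --pt "0 0 0 0 0 0 0.03" --pt "0 0 0 0 0 0 0.03"

```text
clock: 10.3
position: [603.0, -223.5, 59.4]
ee_rot: [0.022, -0.704, 0.709, -0.034]
contact_force: [-0.9, -0.5, 0.3]
gripper_width: 29.9
```

```bash
python3 - <<'E'
from h import *
rest(-330,-3,-17,np.pi/2)
im=get_image("top");save(im,"t6.png",(240,170,400,260),5)
c=im["color"];hsv=cv2.cvtColor(c,cv2.COLOR_RGB2HSV);m=((hsv[...,1]<60)&(hsv[...,2]>90)).astype(np.uint8)
m[:,:335]=0;m[:190]=0;m[250:]=0;m[:,420:]=0
m=cv2.morphologyEx(cv2.morphologyEx(m,cv2.MORPH_CLOSE,np.ones((5,5))),cv2.MORPH_OPEN,np.ones((3,3)))
for k in cv2.findContours(m,0,1)[0]:
    if cv2.contourArea(k)>60:
        print(cv2.boundingRect(k),cv2.minAreaRect(np.array([w2j(p) for p in ray(im,k[:,0],10)],np.float32)))
E
```

```text
t 10.3 jig [-334.8  -10.6] z 59.4 w 29.9 F [-0.9 -0.5  0.3]
axes in jig: x [-0.019  1.    -0.017] [-0.007 -0.017 -1.   ] [-1.    -0.018  0.008]
tool shift m [ 0.0088  0.0762 -0.0055] world [ -7.9   4.3 -76.4]
rotvec [-0.0076  0.0185 -0.017 ] shift in final axes [ 0.0076  0.0764 -0.0048]
(335, 190, 52, 60) ((-216.6763916015625, 9.835708618164062), (164.544189453125, 138.77008056640625), 87.29688262939453)
```

View pics/t6.png

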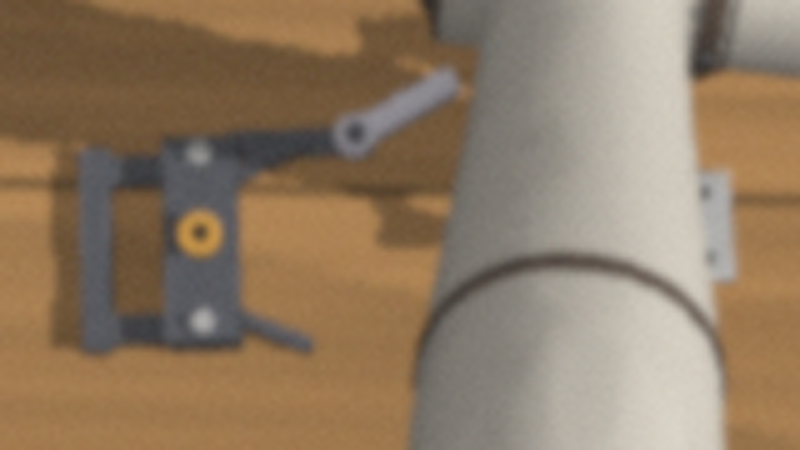

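The tail marks of the blank are at (706,192) and (711,258); the arm hides the rest.

```bash
python3 - <<'E'
from h import *
im=get_image("top")
T=lambda x,y:((x+.5)/5+239.5,(y+.5)/5+169.5)
P=np.array([w2j(p) for p in ray(im,[T(706,192),T(711,258)],10)]);print(P,P.mean(0))
E
```

```text
[[-273.3773421   -19.20627709]
 [-273.72811691   17.55910646]] [-273.5527295    -0.82358532]
```

play_rows --pt "0.004 0.02 0 -0.007 0.018 -0.017 0.03" --pt "0.004 0.025 0 0 0 0 0.03" --pt "0 0.015 0 0 0 0 0.03" --pt "0 0.006 0 0 0 0 0.03" --pt "0 0 0 0 0 0 0.03"

```text
clock: 10.9
position: [598.2, -223.1, -4.8]
ee_rot: [0.019, -0.706, 0.707, -0.025]
contact_force: [0.3, -0.0, -0.6]
gripper_width: 30.2
```

```bash
python3 -c "
from h import *
rest(-310,-1.5,-18.5,np.pi/2)"
```

```text
t 10.9 jig [-334.    -5.9] z -4.8 w 30.2 F [ 0.3 -0.  -0.6]
axes in jig: x [-0.001  1.    -0.009] [-0.001 -0.009 -1.   ] [-1.    -0.001  0.001]
tool shift m [ 0.0045  0.0137 -0.0241] world [ -5.8  23.7 -13.7]
rotvec [-0.0014  0.0012 -0.0086] shift in final axes [ 0.0044  0.0137 -0.024 ]
```

play_rows --pt "0.004 0.007 -0.002 0 0 -0.008 0.03" --pt "0 0.006 0 0 0 0 0.03" --pt "0 0.002 0 0 0 0 0.03" --pt "0 0.002 0 0 0 0 0.03" --pt "0 0 0 0 0 0 0.03"

```text
clock: 11.4
position: [595.6, -221.2, -20.8]
ee_rot: [0.02, -0.706, 0.708, -0.023]
contact_force: [1.1, 0.0, 0.2]
gripper_width: 30.0
```

play_rows --pt "0 0.0015 0 0 0 0 0.03" --pt "0 0 0 0 0 0 0.03"

```text
clock: 11.6
position: [596.3, -221.3, -21.6]
ee_rot: [0.02, -0.706, 0.708, -0.024]
contact_force: [1.3, -0.7, -0.1]
gripper_width: 30.2
```

play_rows --pt "0 0.0015 0 0 0 0 0.03" --pt "0 0 0 0 0 0 0.03"

```text
clock: 11.8
position: [596.8, -221.5, -21.4]
ee_rot: [0.02, -0.706, 0.708, -0.025]
contact_force: [0.5, -0.5, -0.2]
gripper_width: 30.4
```

play_rows --pt "0.002 -0.004 0 0 0 -0.008 0.03" --pt "0 0 -0.01 0 0 0 0.03" --pt "0 0 -0.01 0 0 0 0.03" --pt "0 0 -0.006 0 0 0 0.03" --pt "0 0 0 0 0 0 0.03"

```text
clock: 12.3
position: [592.5, -193.1, -17.7]
ee_rot: [0.023, -0.706, 0.708, -0.021]
contact_force: [0.4, -0.0, 0.2]
gripper_width: 29.9
```

```bash
python3 -c "
from h import *
rest(-250,-2,-17.5,np.pi/2);plate()"
```

```text
t 12.3 jig [-303.7   -2. ] z -17.7 w 29.9 F [ 0.4 -0.   0.2]
axes in jig: x [-0.002  1.     0.002] [-0.003  0.002 -1.   ] [-1.    -0.002  0.003]
tool shift m [-0.0001 -0.0003 -0.0537] world [-3.2 53.6  0.2]
rotvec [-0.003   0.0025  0.0023] shift in final axes [ 0.     -0.0002 -0.0537]
blob [335 291  20  21] [array([-111.4,  -76.5]), array([66.7, 17.6]), np.float64(28.5)]
blob [261 281  51  34] [array([-224.8,   -9.1]), array([ 60.1, 116. ]), np.float64(88.9)]
blob [304 201  51  15] [array([-15.1, 193.3]), array([ 49.9, 127.6]), np.float64(63.9)]
blob [208 201  91  46] [array([-202.5,  231. ]), array([148.7, 227.4]), np.float64(71.4)]
```

Everything is aligned, so I'll push in.

play_rows --pt "0 0 -0.006 0 0 0 0.03" --pt "0 0 -0.008 0 0 0 0.03" --pt "0 0 -0.008 0 0 0 0.03" --pt "0 0 -0.008 0 0 0 0.03" --pt "0 0 -0.008 0 0 0 0.03" --pt "0 0 -0.008 0 0 0 0.03" --pt "0 0 0 0 0 0 0.03"

```text
clock: 13.05
position: [589.6, -144.6, -17.8]
ee_rot: [0.023, -0.705, 0.708, -0.021]
contact_force: [0.5, 0.1, -0.8]
gripper_width: 30.1
```

```bash
python3 -c "
from h import *
rest(-200,-2,-17.5,np.pi/2);plate()"
```

```text
t 13.05 jig [-255.2   -2. ] z -17.8 w 30.1 F [ 0.5  0.1 -0.8]
axes in jig: x [-0.002  1.     0.002] [-0.004  0.002 -1.   ] [-1.    -0.002  0.004]
tool shift m [-0.0001 -0.0005 -0.0552] world [-3.3 55.1  0.3]
rotvec [-0.0043  0.0023  0.002 ] shift in final axes [ 0.     -0.0003 -0.0552]
blob [336 291  20  20] [array([-109.4,  -75.3]), array([64.7, 18. ]), np.float64(28.1)]
blob [282 275  47  31] [array([-177. ,   -9.1]), array([ 60.2, 102.5]), np.float64(89.0)]
blob [237 201  84  37] [array([-147.2,  216.8]), array([123.8, 212.2]), np.float64(63.9)]
```

play_rows --pt "0 0 -0.01 0 0 0 0.03" --pt "0 0 -0.01 0 0 0 0.03" --pt "0 0 -0.01 0 0 0 0.03" --pt "0 0 -0.01 0 0 0 0.03" --pt "0 0 -0.01 0 0 0 0.03" --pt "0 0 -0.01 0 0 0 0.03" --pt "0 0 -0.01 0 0 0 0.03" --pt "0 0 -0.01 0 0 0 0.03" --pt "0 0 0 0 0 0 0.03"

```text
clock: 14.0
position: [584.2, -58.2, -17.9]
ee_rot: [0.023, -0.705, 0.708, -0.021]
contact_force: [-1.0, -0.5, -0.3]
gripper_width: 29.9
```

```bash
python3 -c "
from h import *
rest(-82,-2,-17.5,np.pi/2);plate()
im=get_image('scene');save(im,'s7.png',(250,210,420,320),4.5)"
```

```text
t 14.0 jig [-168.6   -1.8] z -17.9 w 29.9 F [-1.  -0.5 -0.3]
axes in jig: x [-0.002  1.     0.002] [-0.005  0.002 -1.   ] [-1.    -0.002  0.005]
tool shift m [-0.0004 -0.0008 -0.0866] world [-5.  86.5  0.4]
rotvec [-0.0047  0.0025  0.0019] shift in final axes [-0.0002 -0.0004 -0.0866]
blob [335 288  20  24] [array([-109.9,  -75.7]), array([70.1, 20.7]), np.float64(32.6)]
blob [320 262  43  29] [array([-90. ,  -8.1]), array([102.2,  59.2]), np.float64(0.2)]
blob [282 201  42  22] [array([-81.2, 212.2]), array([ 74. , 104.8]), np.float64(63.9)]
```

View pics/s7.png

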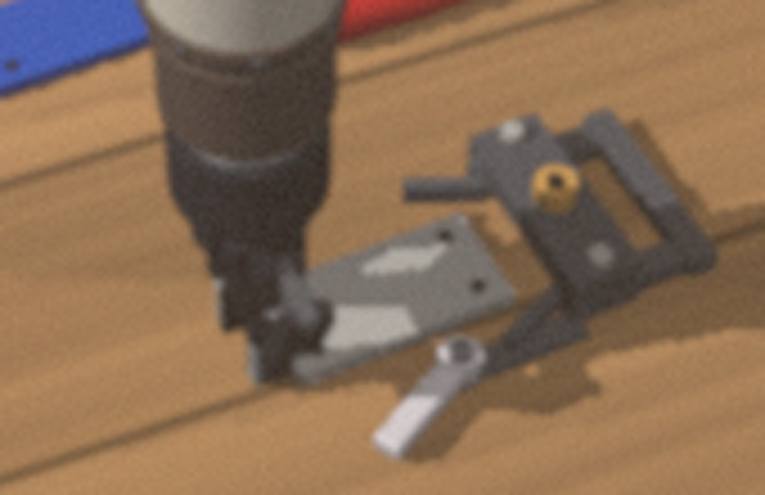

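The crop shows the blank straight, with its leading end at the guides (corners (465,218) and (513,297)) and the latch still open. I'll continue.

play_rows --pt "0 0 -0.01 0 0 0 0.03" --pt "0 0 -0.01 0 0 0 0.03" --pt "0 0 -0.01 0 0 0 0.03" --pt "0 0 -0.01 0 0 0 0.03" --pt "0 0 -0.01 0 0 0 0.03" --pt "0 0 -0.01 0 0 0 0.03" --pt "0 0 0 0 0 0 0.03"

```text
clock: 14.8
position: [580.1, 4.6, -18.0]
ee_rot: [0.022, -0.705, 0.709, -0.021]
contact_force: [-0.0, -0.8, 0.4]
gripper_width: 30.3
```

```bash
python3 -c "
from h import *
rest(-82,-2,-17.5,np.pi/2);plate()"
```

```text
t 14.8 jig [-105.7   -1.4] z -18.0 w 30.3 F [-0.  -0.8  0.4]
axes in jig: x [-0.     1.     0.003] [-0.006  0.003 -1.   ] [-1.    -0.     0.006]
tool shift m [-0.0006 -0.0007 -0.0237] world [-0.8 23.7  0.5]
rotvec [-0.0056  0.0004  0.0025] shift in final axes [-0.0006 -0.0005 -0.0237]
blob [335 285  24  27] [array([-106.3,  -71.5]), array([80.1, 23.7]), np.float64(25.6)]
blob [346 256  25  25] [array([-47.2,  -7.1]), array([61.9, 58. ]), np.float64(84.7)]
blob [316 201  36  11] [array([ -1.7, 194.6]), array([35.9, 89.3]), np.float64(63.9)]
```

play_rows --pt "0 0 -0.006 0 0 0 0.03" --pt "0 0 -0.005 0 0 0 0.03" --pt "0 0 -0.004 0 0 0 0.03" --pt "0 0 0 0 0 0 0.03"

```text
clock: 15.25
position: [578.8, 19.8, -18.2]
ee_rot: [0.022, -0.705, 0.709, -0.02]
contact_force: [-0.1, -0.2, 0.1]
gripper_width: 30.0
```

play_rows --pt "0 0 -0.003 0 0 0 0.03" --pt "0 0 -0.003 0 0 0 0.03" --pt "0 0 0 0 0 0 0.03"

```text
clock: 15.55
position: [578.3, 25.8, -18.2]
ee_rot: [0.022, -0.705, 0.709, -0.019]
contact_force: [-0.0, -0.7, 0.8]
gripper_width: 30.0
```

play_rows --pt "0 0 -0.003 0 0 0 0.03" --pt "0 0 -0.003 0 0 0 0.03"

```text
clock: 15.75
position: [577.7, 30.2, -18.2]
ee_rot: [0.023, -0.704, 0.71, -0.019]
contact_force: [5.2, -20.0, -0.0]
gripper_width: 30.1
```

```bash
python3 -c "
from h import *
rest(-82,-2,-17.5,np.pi/2);plate()"
```

```text
t 15.75 jig [-80.   -0.6] z -18.2 w 30.1 F [  5.2 -20.   -0. ]
axes in jig: x [0.001 1.    0.005] [-0.009  0.005 -1.   ] [-1.     0.001  0.009]
tool shift m [-0.0014 -0.0007  0.002 ] world [ 1.6 -1.9  0.7]
rotvec [-0.0085 -0.0012  0.0053] shift in final axes [-0.0014 -0.0007  0.002 ]
blob [335 286  23  26] [array([-105.1,  -74.4]), array([79.6, 23.2]), np.float64(32.1)]
blob [359 264  13  13] [array([-30.3, -21.8]), array([35.7, 27.3]), np.float64(61.6)]
blob [335 201  24   6] [array([ 31.9, 188.1]), array([18.1, 58.8]), np.float64(63.9)]
```

The force is 20 N, so the blank is against the stop. I'll hold briefly, back off, lift and look.

play_rows --pt "0 0 -0.001 0 0 0 0.03" --pt "0 0 0 0 0 0 0.03" --pt "0 0 0 0 0 0 0.03" --pt "0 0 0.006 0 0 0 0.03" --pt "0 0 0.01 0 0 0 0.03" --pt "0 -0.02 0.01 0 0 0 0.0" --pt "0 -0.03 0.03 0 0 0 0.0" --pt "0 -0.03 0.03 0 0 0 0.0" --pt "0 -0.02 0.02 0 0 0 0.0" --pt "0 0 0.0 0 0 0 0.0"

```text
clock: 16.8
position: [584.4, -78.5, 84.3]
ee_rot: [0.024, -0.704, 0.71, -0.019]
contact_force: [0.6, -0.8, -0.5]
gripper_width: -0.2
```

```bash
python3 -c "
from h import *
rest(-160,-2,30,np.pi/2)
a=get_image('scene')['color'][215:310,300:430,::-1];b=get_image('top')['color'][180:250,245:340,::-1]
a=cv2.resize(a,(520,380),interpolation=2);b=cv2.resize(b,(280,206),interpolation=2)
b2=np.zeros((380,280,3),np.uint8);b2[:206]=b;cv2.imwrite('pics/h8.png',np.hstack([a,b2]))"
```

```text
t 16.8 jig [-188.9   -0.7] z 84.3 w -0.2 F [ 0.6 -0.8 -0.5]
axes in jig: x [-0.     1.     0.007] [-0.009  0.007 -1.   ] [-1.    -0.     0.009]
tool shift m [-0.0017  0.0541 -0.0293] world [ -0.5  28.9 -54.3]
rotvec [-0.0086  0.0003  0.0072] shift in final axes [-0.0013  0.0543 -0.0289]
```

View pics/h8.png

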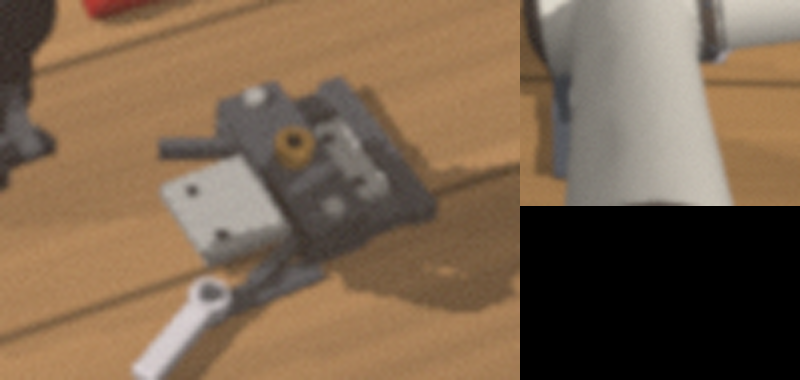

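The blank is home under the bridge, with tail marks at (191,190) and (222,236) in the crop. The latch is still open. Next I'll check the blank's position numerically and plan the latch sweep.

```bash
python3 - <<'E'
from h import *
im=get_image("scene")
S=lambda x,y:(300+(x+.5)/4-.5,215+(y+.5)/4-.5)
print("tail marks",[w2j(p).round(1) for p in ray(im,[S(191,190),S(222,236)],10)],"bush",w2j(ray(im,S(294,143),44)[0]).round(1))
rest(-109,-114,50,np.pi/2)
prev=None
for a in (210,200,190,180,170,160,150,140,130,120,110,100,90):
    th=np.radians(a);u=np.array([np.cos(th),np.sin(th)]);t=np.array([u[1],-u[0]])
    s=8+11*abs(t[0])+14.5*abs(t[1]);c=np.array([-84,-58])+45*u-s*t
    print(a,c.round(1),None if prev is None else ("dx,dz",((c-prev)[1]/1000).round(4),(-(c-prev)[0]/1000).round(4)));prev=c
E
```

```text
tail marks [array([-55.6,  16.4]), array([-55.5, -21.1])] bush [-1.1 -2.9]
t 16.95 jig [-186.4    1.9] z 80.4 w -0.0 F [ 0.2 -0.9 -1. ]
axes in jig: x [-0.002  1.     0.015] [-0.008  0.015 -1.   ] [-1.    -0.002  0.008]
tool shift m [-0.1165  0.0281 -0.0774] world [111.   84.3 -30.4]
rotvec [-0.0081  0.0023  0.0149] shift in final axes [-0.1159  0.0304 -0.0774]
210 [-109.9 -103.1] None
200 [-117.6  -97.2] ('dx,dz', np.float64(0.0058), np.float64(0.0077))
190 [-124.1  -89.6] ('dx,dz', np.float64(0.0076), np.float64(0.0065))
180 [-129.   -80.5] ('dx,dz', np.float64(0.0091), np.float64(0.0049))
170 [-132.5  -74. ] ('dx,dz', np.float64(0.0065), np.float64(0.0035))
160 [-135.   -66.5] ('dx,dz', np.float64(0.0075), np.float64(0.0025))
150 [-136.   -58.1] ('dx,dz', np.float64(0.0084), np.float64(0.001))
140 [-135.3  -49.1] ('dx,dz', np.float64(0.0089), np.float64(-0.0007))
130 [-132.6  -40.1] ('dx,dz', np.float64(0.0091), np.float64(-0.0027))
120 [-128.   -31.4] ('dx,dz', np.float64(0.0087), np.float64(-0.0047))
110 [-121.3  -23.7] ('dx,dz', np.float64(0.0077), np.float64(-0.0067))
100 [-112.8  -17.4] ('dx,dz', np.float64(0.0063), np.float64(-0.0084))
90 [-103.  -13.] ('dx,dz', np.float64(0.0044), np.float64(-0.0098))
```

play_rows --pt "-0.03 0 -0.02 -0.008 0 0.007 0.0" --pt "-0.035 0 -0.025 0 0 0 0.0" --pt "-0.035 0.0 -0.025 0 0 0 0.0" --pt "-0.01 0.02 -0.01 0 0 0 0.0" --pt "0 0.02 0 0 0 0 0.0" --pt "0 0 0 0 0 0 0.0"

```text
clock: 17.55
position: [682.3, 20.0, 26.3]
ee_rot: [0.033, -0.707, 0.707, -0.015]
contact_force: [-1.6, 1.0, -0.8]
gripper_width: -0.2
```

```bash
python3 -c "
from h import *
rest(-109,-114,-13,np.pi/2)"
```

```text
t 17.55 jig [ -96.4 -104.4] z 26.3 w -0.2 F [-1.6  1.  -0.8]
axes in jig: x [-0.008  1.     0.025] [ 0.     0.025 -1.   ] [-1.    -0.008 -0.001]
tool shift m [-0.0105  0.039   0.0127] world [ 10.3 -12.  -39.3]
rotvec [0.0006 0.0079 0.0254] shift in final axes [-0.0096  0.0393  0.0126]
```

play_rows --pt "-0.011 0 0.012 0 0.007 0.024 0.0" --pt "0 0.015 0 0 0 0 0.0" --pt "0 0.012 0 0 0 0 0.0" --pt "0 0.004 0 0 0 0 0.0" --pt "0 0 0 0 0 0 0.0"

```text
clock: 18.05
position: [693.3, 8.3, -8.4]
ee_rot: [0.023, -0.707, 0.707, -0.021]
contact_force: [-0.5, 0.0, -0.4]
gripper_width: -0.3
```

```bash
python3 -c "
from h import *
rest(-109,-112,-14,np.pi/2)"
```

```text
t 18.05 jig [-108.8 -114.7] z -8.4 w -0.3 F [-0.5  0.  -0.4]
axes in jig: x [-0.001  1.     0.003] [-0.     0.003 -1.   ] [-1.    -0.001  0.   ]
tool shift m [0.0027 0.0056 0.0002] world [-2.7 -0.4 -5.6]
rotvec [-0.      0.0014  0.0027] shift in final axes [0.0027 0.0056 0.0002]
```

play_rows --pt "0 0.0055 0 0 0 0 0.0" --pt "0.011 0 0.001 0 0 0 0.0" --pt "0.006 0 0.008 0 0 0 0.0" --pt "0.0075 0 0.0065 0 0 0 0.0" --pt "0.009 0 0.005 0 0 0 0.0" --pt "0.0065 0 0.0035 0 0 0 0.0" --pt "0.0075 0 0.0025 0 0 0 0.0"

```text
clock: 18.75
position: [648.8, -22.8, -11.8]
ee_rot: [-0.02, 0.707, -0.706, 0.024]
contact_force: [0.1, 0.3, 0.1]
gripper_width: -0.1
```

```bash
python3 -c "
from h import *
rest(-135,-66.5,-14,np.pi/2);plate()"
```

```text
t 18.75 jig [-137.2  -68.4] z -11.8 w -0.1 F [0.1 0.3 0.1]
axes in jig: x [-0.002  1.    -0.007] [ 0.001 -0.007 -1.   ] [-1.    -0.002 -0.001]
tool shift m [ 0.0019  0.0022 -0.0022] world [-2.1  2.1 -2.2]
rotvec [ 0.0009  0.0017 -0.0065] shift in final axes [ 0.0019  0.0022 -0.0022]
blob [350 255  23  26] [array([-43.8,  -6.4]), array([56. , 62.1]), np.float64(0.1)]
blob [384 248  14  16] [array([40.9, -9.9]), array([51.6, 20.2]), np.float64(88.2)]
blob [311 201  69  37] [array([  5.8, 142.1]), array([123.7, 172.4]), np.float64(63.9)]
```

play_rows --pt "0.0095 0.002 0 0 0 -0.006 0.0" --pt "0.009 0 -0.002 0 0 0 0.0" --pt "0.009 0 -0.003 0 0 0 0.0" --pt "0.0085 0 -0.005 0 0 0 0.0" --pt "0.0075 0 -0.007 0 0 0 0.0"

```text
clock: 19.3
position: [600.2, -8.8, -13.7]
ee_rot: [-0.021, 0.707, -0.707, 0.021]
contact_force: [1.0, -0.8, -0.4]
gripper_width: -0.3
```

```bash
python3 -c "
from h import *
rest(-113,-17.5,-13,np.pi/2);plate()"
```

```text
t 19.3 jig [-120.3  -20.7] z -13.7 w -0.3 F [ 1.  -0.8 -0.4]
axes in jig: x [-0.  1. -0.] [ 0.001 -0.    -1.   ] [-1.    -0.    -0.001]
tool shift m [ 0.0032 -0.0007 -0.0073] world [-3.7  7.1  0.7]
rotvec [ 0.0006  0.0003 -0.0002] shift in final axes [ 0.0032 -0.0007 -0.0073]
blob [342 283  14  14] [array([-89.4, -52.9]), array([21.1, 42.3]), np.float64(0.6)]
blob [343 255  28  23] [array([-44.1,  -5.2]), array([55.6, 59.4]), np.float64(0.4)]
blob [384 247  13  17] [array([41.2, -7.6]), array([54.3, 19.3]), np.float64(87.0)]
blob [309 201  43  18] [array([-15.1, 187.6]), array([ 60.3, 107.2]), np.float64(63.9)]
```

Now push mostly along jig +x until the latch reaches its end.

play_rows --pt "0.004 0 -0.007 0 0 0 0.0" --pt "0.003 0 -0.006 0 0 0 0.0" --pt "0 0 -0.004 0 0 0 0.0" --pt "0 0 0 0 0 0 0.0"

```text
clock: 19.75
position: [588.6, 8.7, -13.9]
ee_rot: [0.024, -0.706, 0.708, -0.021]
contact_force: [2.1, -5.9, 0.0]
gripper_width: -0.2
```

play_rows --pt "0 0 -0.003 0 0 0 0.0" --pt "0 0 -0.003 0 0 0 0.0"

```text
clock: 19.95
position: [588.4, 9.2, -13.8]
ee_rot: [0.026, -0.703, 0.71, -0.02]
contact_force: [5.2, -17.3, -1.1]
gripper_width: 0.2
```

```bash
python3 -c "
from h import *
rest(-103,-13,-13,np.pi/2)"
```

```text
t 19.95 jig [-101.6  -10. ] z -13.8 w 0.2 F [  5.2 -17.3  -1.1]
axes in jig: x [-0.005  1.     0.008] [-0.01   0.008 -1.   ] [-1.    -0.005  0.01 ]
tool shift m [-0.003  -0.0008  0.0014] world [ 3.1 -1.2  0.8]
rotvec [-0.0101  0.0046  0.0082] shift in final axes [-0.003  -0.0008  0.0014]
```

The arm stalled at the latch's end with 17 N, at the expected x. I'll hold briefly, then back off, lift and check.

play_rows --pt "0 0 0 0 0 0 0.0" --pt "0 0 0 0 0 0 0.0" --pt "0 0 0.008 0 0 0 0.0" --pt "0 0 0.015 0 0 0 0.0" --pt "0 -0.03 0.03 0 0 0 0.0" --pt "0 -0.04 0.04 0 0 0 0.0" --pt "0 -0.04 0.04 0 0 0 0.0" --pt "0 0 0.02 0 0 0 0.0" --pt "0 0 0 0 0 0 0.0"

```text
clock: 20.85
position: [598.4, -143.4, 93.1]
ee_rot: [0.028, -0.702, 0.711, -0.019]
contact_force: [0.1, -0.1, -0.3]
gripper_width: 0.2
```

```bash
python3 -c "
from h import *
rest(-103,-13,-13,np.pi/2)
im=get_image('scene');a=im['color'][180:340,260:460,::-1]
cv2.imwrite('pics/f.png',cv2.resize(a,(800,640)[:1]+(600,) if 0 else (740,592),interpolation=2))
for p in [(-84,-58,17),(-84,6,17),(-70,30,10),(-70,-30,10)]: print(p,((proj(im,j2w(*p))[0]-[260,180])*3.7).round())"
```

```text
t 20.85 jig [-254.5  -10.9] z 93.1 w 0.2 F [ 0.1 -0.1 -0.3]
axes in jig: x [-0.006  1.     0.013] [-0.012  0.013 -1.   ] [-1.    -0.006  0.012]
tool shift m [-0.0044  0.1042 -0.1528] world [  -7.   151.4 -106.1]
rotvec [-0.0122  0.0064  0.0129] shift in final axes [-0.0021  0.1061 -0.1515]
(-84, -58, 17) [339. 399.]
(-84, 6, 17) [291. 324.]
(-70, 30, 10) [293. 297.]
(-70, -30, 10) [338. 365.]
```

View pics/f.png

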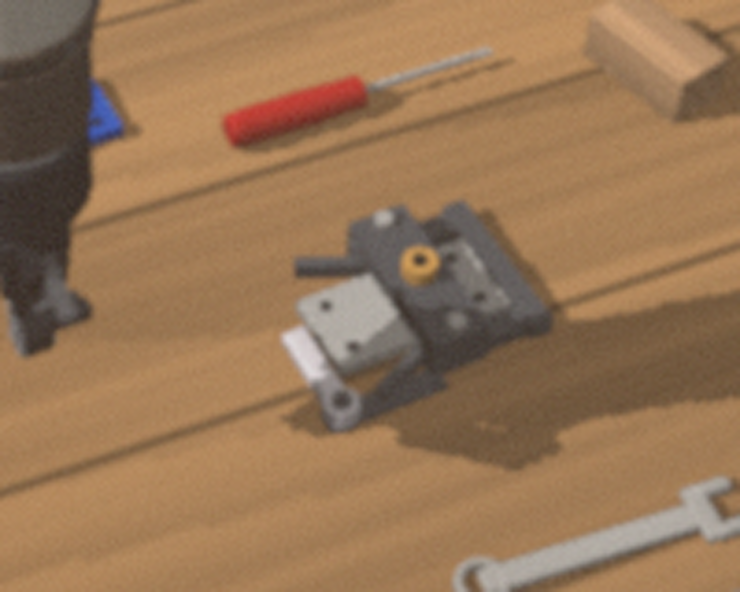

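The latch bar lies across behind the blank's tail, with its pivot at (341,400) and tip near (292,335). The blank is square under the bridge against the stop, and the arm is clear.

```bash
python3 -c "
from bench import job_done
print(job_done())"
```

```text
the job is handed in; nothing more can be done
None
```

I pushed the blank in under the bridge to the end stop, swung the latch round behind its tail, and handed the job in at about 21 s of the 72 s allowed. No verdict was reported.

**What I did**
- I pushed the blank sideways about 20 mm to line it up with the lane.
- I then pushed on its tail with both fingers until it stopped against the end stop at about 20 N.
- With the fingers shut, I swept the latch round to its end, where the arm stalled at about 17 N.

**Last checks**
- **Blank:** before the latch sweep, the scene camera put its centre at about x -10.5 mm in the jig frame. It read y about -2.4 mm, roughly 0 once corrected by the bush's own reading of -2.9 mm. The blank was straight within about 0.01 rad. After the sweep I only looked at a picture, which shows it still square under the bridge.
- **Latch:** the last picture shows the bar across behind the tail. Its tip is within about 11 px of where the camera model puts the full-round position, in an enlarged crop. I did not measure the joint angle.
- **Other things and arm:** the screwdriver, offcut and wrench look undisturbed in the last picture, and I pushed nothing else. The arm is well clear and its force reading is near zero.

**What failed or disagreed**
- The reported TCP height read about 22 mm low: the fingers touched the bench at a reading of about -22 mm. My first side push passed over the blank without moving it, so I found the bench by lowering until the height stopped changing.
- The scene camera's outline of the blank read up to 8 mm off sideways compared with the top camera, partly because it includes the blank's side face. I relied on the corner marks instead.

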